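# Clamp a fresh film roll on the bench unwinder

### The job

A fresh film roll has just been loaded on the bench unwinder. With the clamp lever still slack, push the clear outer flange along its shaft until it is fully home against the roll, then with one finger push the black clamp lever clockwise (seen from above) as far as it will go, so that the flange is locked there, and take your hand away. Only push: do not lift the lever off its toothed hub, and leave the bottle, empty core, spare roll and screwdriver where they are.

Things in the scene. Friction and masses are not known exactly. Their poses are not given: they have to be found in the camera images.
- unwinder: Bench unwinder fixed to the table. Origin on the table under its horizontal steel shaft (35 mm diameter, axis 140 mm up), in the plane of the film roll's outer face; z up, +y along the shaft to its free end at y 130 mm. Roll 164 mm diameter, y -85 to 0; fixed clear inner flange behind it; guide rollers at x +-118 mm, 72 mm high, y below -48 mm; white plate and cabinet, y -390 to -190, to 240 mm high.
- flange (a joint): Gap in m between the outer clear flange and the film roll: 0 = fully home against the roll (hard stop), grows along the unwinder's +y to 0.05. The flange slides with about 3 N of friction and stays where it is left.
- flange_axis (a point): Centre of the outer face of the sliding clear acrylic flange, on the shaft axis; axes as the unwinder's (y out of the face). Disc 200 mm diameter, 4 mm thick, top edge 240 mm above the table. An aluminium hub stands out of this face: 72 mm diameter for 6 mm, then a 52 mm collar out to 44 mm. Outside the hub the face is free to push on.
- lever_pivot (a point): Point on the lever's vertical turning axis at arm height (194 mm above the table), 25 mm out from the flange's outer face, above the shaft axis; it slides along with the flange. The lever's hub is 24 mm in diameter, 171 to 202 mm above the table.
- lever (a joint): Angle of the black clamp lever in rad: 0 = arm points along the unwinder's +y (outward, along the shaft), grows clockwise seen from above; at +1.57 the arm points along the unwinder's +x. Slack below about 1, tight at its hard stop 1.70; the other stop is -0.6. Turning takes about 0.12 N m throughout; it stays where it is left.
- lever_arm (a point): Point on the centreline of the lever's arm, 55 mm from the turning axis, where a finger pushes; 202 mm above the table. The arm is a round black bar, 13 mm diameter, rising from 194 mm high at the hub to 206 mm at its 16 mm round end; tip 80 mm from the turning axis. Its y axis points along the arm from hub to tip, z is up.
- lever_lift (a joint): How far the lever is raised off its toothed hub, in m: 0 = seated, up to 0.006. A spring holds it down (12 N to start lifting, about 16 N at 3 mm). It must stay seated.
- core: Bystander: empty cardboard core standing on end, 88 mm outside diameter, 85 mm tall; origin at the centre of its underside.
- cleaner: Bystander: white cleaner bottle with blue cap, 60 mm diameter, 150 mm tall; origin at the centre of its underside.
- spare_roll: Bystander: spare film roll lying flat, 130 mm diameter, 50 mm high; origin at the centre of its underside.
- driver: Bystander: screwdriver lying on the table, about 200 mm long along its own x; origin near its middle, on the table.

How it is judged:
By the outcome, as a careful person would: the job done as asked, in the order asked, and still so for the second after the job is handed in, with the robot touching nothing.
It also fails if it takes over 48 s, if anything falls off the work surface, if the arm or the gripper's body presses on something with over 40 N, if the wrist force passes 120 N, or if a joint passes its speed limit or range.

### The arm

A 6-joint arm with a two-finger parallel gripper is mounted at the origin on the work surface. World frame = base frame: x ahead of the robot, y to its left, z up, the work surface at z = 0. Lengths are in m, angles in rad, forces in N, time in s.
With the tool pointing down it reaches from about 0.35 to 0.775 m from the base axis. Payload 5.5 kg.
Tool frame: the origin (TCP) lies at the very end of the fingers, on their centre line; the grasp point (between the pads) lies 19 mm behind it (grip_point_offset is the distance from the TCP to the grasp point, in m); z points along the fingers, y is the direction in which the jaws open and shut (so a half turn about z gives the same grasp; the last joint's range is limited). The gripper opens to 85 mm and grips with 20 to 120 N. Pads are 22 mm wide; open, the fingers measure 114 mm over their backs; the gripper's body (76 mm by 85 mm) begins 54 mm behind the grasp point. The pads swing forward as they close: fully open they stand 13 mm farther back than shut.
Start: joints at [1.016, 0.313, 0.046, 1.304, 0, 1.431], TCP at [0.232, 0.526, 0.231] pointing down, gripper open.
Joint ranges: [-2.76, 2.76], [-0.86, 1.69], [-1.03, 1.26], [-2.2, 2.34], [-1.47, 1.5], [-3.14, 3.14]. Speed limits (rad/s): [2.57, 2.57, 3.14, 3.14, 3.14, 3.14].

### API

Orientations are given as a unit quaternion [w, x, y, z].
In Python, from workcell import * gives the robot as it stands.
- The arm moves only by the shell command python3 -m crank 'ROWS' [OPENING] [FORCE]. ROWS is a JSON object of lists of equal length, an entry for each row: "travel": the shift along the tool's x, y, z in units of 40 mm (1.0 is 40 mm), a list of three; "turn": the turn about the tool's z in rad. In form: {"travel": [[x, y, z], ...], "turn": [turn, ...]}. A call has 1 to 5 rows; each row is the pose to reach, as a shift and turn from the pose commanded when the call began, along the tool's axes at that moment; what a row does not reach only later rows make up. A row lasts 1/12 s, in which the tool goes at most 41.7 mm and 7.16 degrees, less where a joint would pass 70% of its speed; a pose out of reach is approached as far as the arm can. A call with a gripper value outside its range is refused whole. OPENING is the finger opening in mm, from 0 to 85.4, set as the call begins (- or left out, the last holds). The fingers move at their own pace and stop on an object; FORCE is the grip in N (left out, the last holds). Time passes only in rows, so rows that repeat a pose let the fingers close. It gives the time, the measured TCP pose, the force and the opening at its end, in the units of the state.
- get_state(): the state, without advancing time (a new reading comes with each control period).
- read_camera(name): name is "scene" or "top" or "wrist"; returns a dict with "image" (420x560x3 uint8, red, green, blue), "K" (3x3 intrinsics, pixels), "R" (3x3) and "t" (3): a world point X has camera coordinates R X + t. Camera axes: x right, y down, z forward; pixel columns grow to the right and rows downward; lengths in m; the calibration is good to about 2 mm. A picture is of the moment at which its call begins. There is no depth.
- hand_in(): hands the job in, once; it reports no verdict.
The state is a dict: "clock": time; "joint_pos": joint angles; "qvel": joint speeds; "tau": joint torques, N m; "tcp_pos": TCP position; "orientation": TCP orientation; "wrist_force": force on the tool from outside, world axes, zero at the start; "ft_torque": the same for the moment, N m; "finger_gap": finger opening in m.
Only numpy, scipy, OpenCV 4.12 (cv2) and the standard library are available. Lean on these libraries where they do the work, as an engineer would, in place of code of your own. Each camera call takes 0.05 s, during which the arm holds its last target. There are 200 camera calls.

## Working session

There is one attempt and no reset: what is moved stays moved. The work goes in short steps, Python scripts to look and compute and a shell command to move; the robot and the scene stay as the last step left them, time stands still between calls to the robot, and variables do not carry over. Pictures are saved under pics/ and viewed, about 8 in all and at most 12, crops included, and the job is handed in when it is done.

```bash
mkdir -p pics; ls; python3 - <<'E'
from workcell import *
import cv2
print(get_state())
for n in ("scene","top"):
    c=read_camera(n); cv2.imwrite(f"pics/{n}0.png",c["image"][:,:,::-1]); print(n,c["K"],c["R"],c["t"])
E
```

```text
pics
{'clock': 0.0, 'joint_pos': array([1.01644809e+00, 3.14015663e-01, 4.49721744e-02, 1.30358998e+00,
       3.16570558e-05, 1.43117743e+00]), 'qvel': array([-1.46233589e-03,  1.68956409e-03,  1.70104568e-03, -7.50572661e-04,
        6.81473391e-04,  6.57874212e-05]), 'tau': array([ 6.83371491e-04, -4.80623245e+01,  2.98535031e+01,  1.92156021e-02,
       -5.70154884e-05,  1.73027229e-05]), 'tcp_pos': array([0.23143134, 0.52581344, 0.2303974 ]), 'orientation': array([-3.27257219e-04,  2.05881671e-01,  9.78576463e-01, -8.58444862e-04]), 'wrist_force': array([-0.31116155, -0.44416872,  0.180335  ]), 'ft_torque': array([ 0.00508636,  0.01937907, -0.02587381]), 'finger_gap': 0.0855209122744764}
scene [[498.81614587   0.         273.34385934]
 [  0.         498.81614587 217.48576675]
 [  0.           0.           1.        ]] [[-0.42502899  0.90486862 -0.02373037]
 [ 0.52818536  0.22663502 -0.8183256 ]
 [-0.73509903 -0.36034614 -0.57426482]] [ 0.06050042 -0.1906762   1.24373985]
top [[473.77427945   0.         270.67624504]
 [  0.         473.77427945 202.01667084]
 [  0.           0.           1.        ]] [[-0.01256677 -0.99973303 -0.01938936]
 [-0.9956463   0.01430179 -0.09210813]
 [ 0.09236085  0.01814744 -0.99556022]] [0.17690835 0.54643334 0.96513841]
```

View pics/scene0.png

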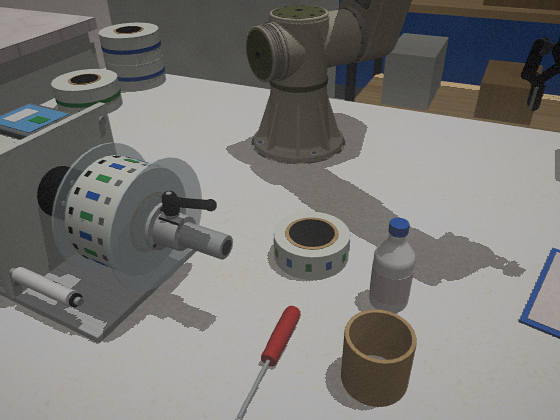

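View pics/top0.png

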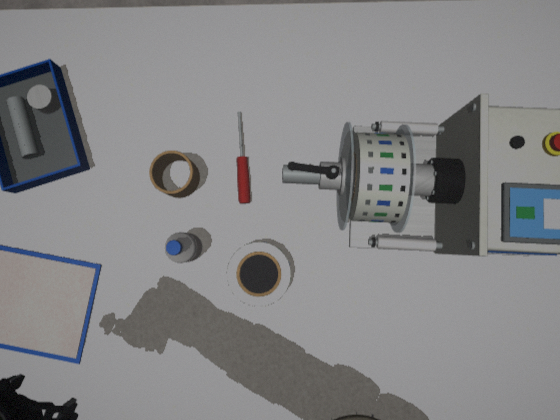

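Scene view: the unwinder is at left (lever hub about (172,200), arm tip (213,205)). In the top view the lever hub is at (333,172), the arm tip at (291,167) and the shaft end at about (284,173). Unwinder +y runs along world +y, and the lever is near 0. Next I'll refine this with a zoomed crop.

```bash
cat > h.py <<'E'
from workcell import *
import numpy as np, cv2
def ray(c,u,v,z):
    d=c["R"].T@np.linalg.inv(c["K"])@[u,v,1]; o=-c["R"].T@c["t"]
    return o+d*(z-o[2])/d[2]
def proj(c,X):
    p=c["K"]@(c["R"]@np.array(X)+c["t"]); return p[:2]/p[2]
E
python3 - <<'E'
from h import *
c=read_camera("top"); im=c["image"][:,:,::-1]
cv2.imwrite("pics/topz.png",cv2.resize(im[100:260,270:430],None,fx=3.75,fy=3.75,interpolation=cv2.INTER_CUBIC))
g=im.max(2)
m=np.zeros_like(g); m[150:190,280:342]=(g[150:190,280:342]<55)*255
cs,_=cv2.findContours(m,0,1); k=max(cs,key=cv2.contourArea); print(cv2.minAreaRect(k),cv2.boundingRect(k))
for n,u,v,z in (("pivot",333,172,.202),("tip",291,167,.206),("shaftend",283,173.5,.14),("plate edge lo",475,255,0)): print(n,ray(c,u,v,z))
E
```

```text
((312.84881591796875, 170.12547302246094), (50.43342208862305, 12.504154205322266), 5.31454610824585) (288, 162, 51, 17)
pivot [0.58308005 0.05795026 0.202     ]
tip [0.59229723 0.13045303 0.206     ]
shaftend [0.59131691 0.14383322 0.14      ]
plate edge lo [ 0.43272273 -0.26003365  0.        ]
```

View pics/topz.png

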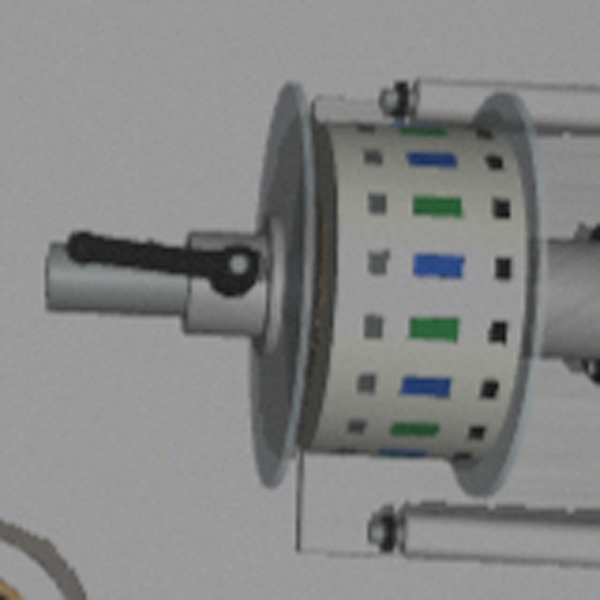

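The zoomed crop shows the flange rim ends at crop pixels (292,82) and (270,488), the shaft end centred at (48,277), the lever hub at (236,268) and the tip at (75,246). There is a gap of about 15 px to the roll. Next step is converting these to world coordinates.

```bash
python3 - <<'E'
from h import *
c=read_camera("top")
f=lambda u,v,z: ray(c,270+u/3.75,100+v/3.75,z)
a=f(293,82,.14); b=f(270,488,.14); s=f(48,277,.14); p=f(236,268,.202); t=f(75,246,.206)
n2=f(514,93,.14); n1=f(480,496,.14)
print("rim",a,b,"mid",(a+b)/2,np.linalg.norm(a-b)); print("inner rim",n2,n1,(n1+n2)/2)
print("shaft end",s,"pivot",p,"tip",t)
ax=s-(n1+n2)/2; th=np.arctan2(-ax[0],ax[1]); print("yaw axis",th)
d=a-b; print("yaw rim",np.arctan2(d[1],d[0])); d=n2-n1; print(np.arctan2(d[1],d[0]))
d=t-p; print("arm world ang cw from +y",np.arctan2(d[0],d[1]))
E
```

```text
rim [0.68731604 0.02012066 0.14      ] [0.48447514 0.03696513 0.14      ] mid [0.58589559 0.02854289 0.14      ] 0.20353910073311748
inner rim [ 0.67976618 -0.08969846  0.14      ] [ 0.47921588 -0.06533955  0.14      ] [ 0.57949103 -0.07751901  0.14      ]
shaft end [0.5906327 0.1442161 0.14     ] pivot [0.58401298 0.05804226 0.202     ] tip [0.59476654 0.13213662 0.206     ]
yaw axis -0.05020544909936669
yaw rim -0.08285265015214298
-0.12086829922095292
arm world ang cw from +y 0.1441270031026269
```

```bash
python3 -m crank '{"travel":[[-0.9,-0.5,0],[-1.8,-1,0],[-2.7,-1.5,0],[-3.6,-2,0],[-4.4,-2.4,0]],"turn":[0,0,0,0,0]}' 0 20
python3 -m crank '{"travel":[[-0.9,-0.5,0],[-1.8,-1,0],[-2.7,-1.5,0],[-3.6,-2,0],[-4.4,-2.4,0]],"turn":[0,0,0,0,0]}'
python3 -m crank '{"travel":[[-0.8,-0.5,0],[-1.6,-1,0],[-2.4,-1.4,0],[-2.4,-1.4,0],[-2.4,-1.4,0]],"turn":[0,-0.12,-0.24,-0.34,-0.34]}'
```

```text
clock: 0.62
tcp_pos: [0.3548, 0.3654, 0.2312]
orientation: [0.0, 0.206, 0.979, -0.0]
wrist_force: [0.4, 0.9, -0.7]
finger_gap: 0.0257
clock: 1.03
tcp_pos: [0.4775, 0.2063, 0.2313]
orientation: [0.0, 0.206, 0.978, -0.0]
wrist_force: [0.1, 1.4, 0.3]
finger_gap: 0.0001
clock: 1.45
tcp_pos: [0.5428, 0.1168, 0.2307]
orientation: [-0.0, 0.038, 0.999, 0.0]
wrist_force: [-0.1, 0.3, -0.1]
finger_gap: -0.0002
```

```bash
python3 -m crank '{"travel":[[0,0,0.4],[0,0,0.9],[0,-0.2,0.9],[0,-0.4,0.9],[0,-0.4,0.9]],"turn":[0,0,0,0,0]}'
python3 - <<'E'
from h import *
a=read_camera("top")["image"][80:280,250:450]; b=read_camera("scene")["image"][120:320,40:240]
cv2.imwrite("pics/chk1.png",cv2.resize(np.hstack([a,b]),None,fx=2,fy=2,interpolation=cv2.INTER_CUBIC)[:,:,::-1])
E
```

```text
clock: 1.87
tcp_pos: [0.5403, 0.102, 0.1961]
orientation: [0.0, 0.038, 0.999, -0.0]
wrist_force: [-0.1, 0.6, 0.7]
finger_gap: 0.0002
```

View pics/chk1.png

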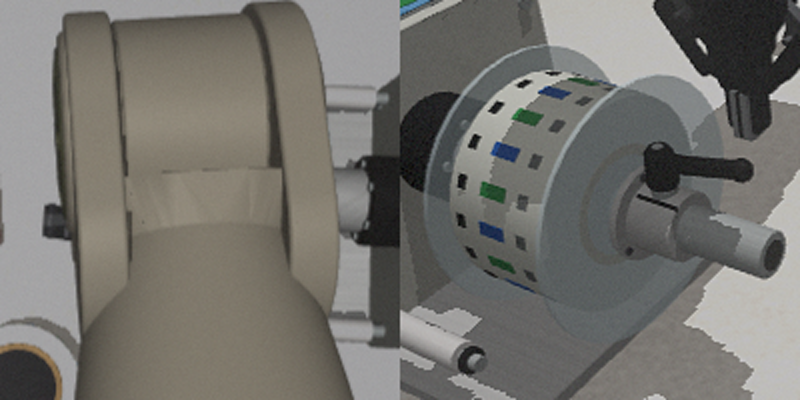

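The top view is blocked by the arm. In the scene crop the closed fingers are at about (745,120), in front of the flange and on the far side of the lever. I'll advance with the force guarded.

```bash
python3 -m crank '{"travel":[[0,-0.2,0],[0,-0.4,0],[0,-0.6,0],[0,-0.8,0],[0,-1,0]],"turn":[0,0,0,0,0]}'
python3 -m crank '{"travel":[[0,-0.08,0],[0,-0.16,0],[0,-0.24,0],[0,-0.32,0],[0,-0.4,0]],"turn":[0,0,0,0,0]}'
```

```text
clock: 2.38
tcp_pos: [0.5376, 0.0619, 0.1954]
orientation: [0.0, 0.038, 0.999, 0.0]
wrist_force: [0.2, -1.2, -0.1]
finger_gap: 0.0001
clock: 2.8
tcp_pos: [0.5365, 0.0473, 0.1953]
orientation: [0.0, 0.037, 0.999, 0.001]
wrist_force: [0.3, 3.9, -0.3]
finger_gap: -0.0
```

Contact: 3.9 N, the flange friction. I'll continue until the hard stop.

```bash
python3 -m crank '{"travel":[[0,-0.05,0],[0,-0.1,0],[0,-0.15,0],[0,-0.2,0],[0,-0.25,0]],"turn":[0,0,0,0,0]}'
python3 -m crank '{"travel":[[0,-0.04,0],[0,-0.08,0],[0,-0.12,0]],"turn":[0,0,0]}'
```

```text
clock: 3.22
tcp_pos: [0.5358, 0.0371, 0.1953]
orientation: [0.0, 0.037, 0.999, 0.0]
wrist_force: [1.0, 3.6, -1.0]
finger_gap: 0.0001
clock: 3.47
tcp_pos: [0.5357, 0.0354, 0.1954]
orientation: [0.0, 0.036, 0.999, 0.004]
wrist_force: [2.9, 21.0, -0.9]
finger_gap: 0.0002
```

```bash
python3 -m crank '{"travel":[[0,-0.03,0],[0,-0.03,0],[0,-0.03,0]],"turn":[0,0,0]}'
python3 - <<'E'
from h import *
b=read_camera("scene")["image"][120:320,40:240]
cv2.imwrite("pics/chk2.png",cv2.resize(b,None,fx=3,fy=3,interpolation=cv2.INTER_CUBIC)[:,:,::-1])
E
```

```text
clock: 3.72
tcp_pos: [0.5357, 0.0355, 0.1954]
orientation: [0.001, 0.036, 0.999, 0.005]
wrist_force: [2.8, 19.1, -0.2]
finger_gap: 0.0002
```

View pics/chk2.png

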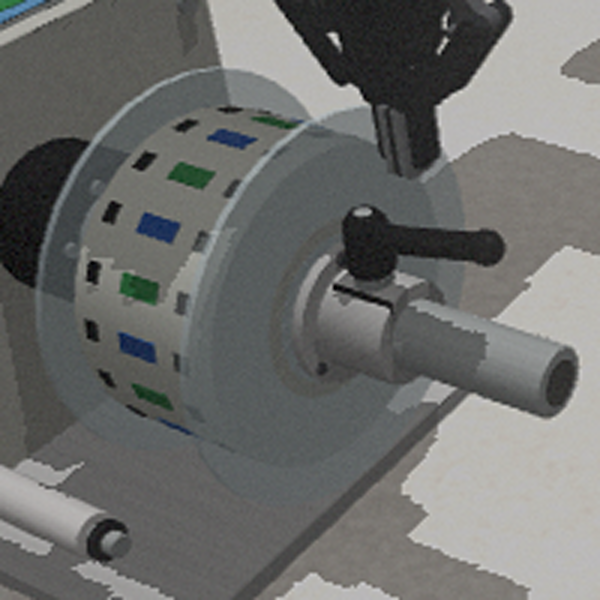

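The view shows the flange pressed against the roll with no gap. The force holds at about 20 N without further motion, so this is the hard stop. The lever is still near 0 (hub (367,245), tip (490,245)). Next I back off, go down, and approach the lever from its −x side.

```bash
python3 -m crank '{"travel":[[0,0.5,0],[0,1.1,0],[0,1.75,0],[0,1.75,0.3],[0,1.75,0.3]],"turn":[0,0,0,0,0]}'
python3 -m crank '{"travel":[[-0.2,0,0],[-0.4,0,0],[-0.55,0,0],[-0.7,0,0],[-0.8,0,0]],"turn":[0,0,0,0,0]}'
```

```text
clock: 4.18
tcp_pos: [0.5395, 0.1012, 0.1818]
orientation: [-0.001, 0.036, 0.999, -0.001]
wrist_force: [-0.7, -0.5, 0.1]
finger_gap: 0.0001
clock: 4.6
tcp_pos: [0.5738, 0.0976, 0.1836]
orientation: [0.0, 0.038, 0.999, -0.0]
wrist_force: [-0.2, -0.8, 1.1]
finger_gap: 0.0002
```

```bash
python3 -m crank '{"travel":[[-0.14,0.04,0],[-0.28,0.09,0],[-0.42,0.13,0],[-0.55,0.12,0],[-0.69,0.1,0]],"turn":[0,0,0,0,0]}'
python3 - <<'E'
from h import *
b=read_camera("scene")["image"][120:320,40:240]
cv2.imwrite("pics/chk3.png",cv2.resize(b,None,fx=3,fy=3,interpolation=cv2.INTER_CUBIC)[:,:,::-1])
E
```

```text
clock: 5.02
tcp_pos: [0.6002, 0.1006, 0.1831]
orientation: [-0.0, 0.037, 0.999, 0.0]
wrist_force: [-3.6, -0.1, -0.4]
finger_gap: -0.0004
```

View pics/chk3.png

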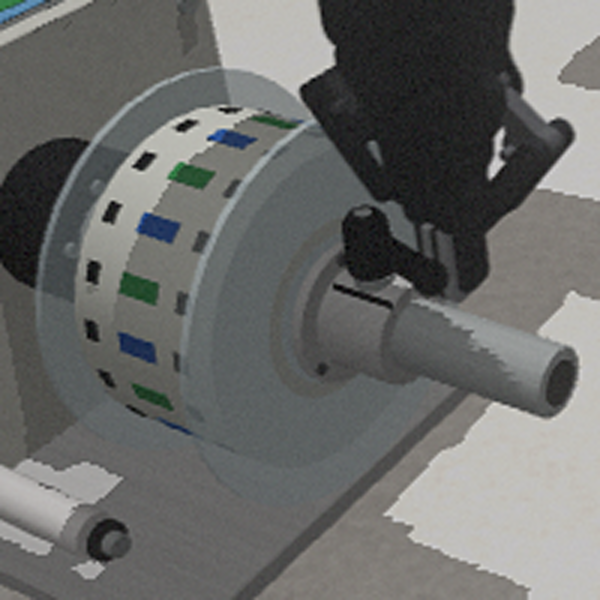

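The finger is on the arm at about (455,270) and the lever has turned (tip about (432,275)), still seated. I'll follow the arc.

```bash
python3 -m crank '{"travel":[[-0.13,-0.05,0],[-0.26,-0.1,0],[-0.39,-0.18,0],[-0.52,-0.27,0],[-0.63,-0.37,0]],"turn":[0,0,0,0,0]}'
python3 -m crank '{"travel":[[-0.11,-0.1,0],[-0.18,-0.2,0],[-0.25,-0.3,0],[-0.3,-0.4,0],[-0.35,-0.5,0]],"turn":[0,0,0,0,0]}'
```

```text
clock: 5.48
tcp_pos: [0.6249, 0.0835, 0.1833]
orientation: [0.0, 0.037, 0.999, 0.0]
wrist_force: [-2.6, 1.9, 0.4]
finger_gap: -0.0
clock: 5.9
tcp_pos: [0.6371, 0.0623, 0.1834]
orientation: [0.0, 0.037, 0.999, 0.0]
wrist_force: [-1.6, 2.2, -0.3]
finger_gap: 0.0001
```

Now at about 1.55 rad. The last bit goes in small steps toward the stop.

```bash
python3 -m crank '{"travel":[[-0.03,-0.08,0],[-0.05,-0.15,0],[-0.06,-0.22,0],[-0.06,-0.28,0],[-0.06,-0.34,0]],"turn":[0,0,0,0,0]}'
python3 -m crank '{"travel":[[0,-0.05,0],[0,-0.1,0],[0,-0.1,0]],"turn":[0,0,0]}'
```

```text
clock: 6.32
tcp_pos: [0.6383, 0.0518, 0.1835]
orientation: [0.0, 0.037, 0.999, 0.003]
wrist_force: [-0.4, 16.0, -0.3]
finger_gap: 0.0001
clock: 6.57
tcp_pos: [0.6382, 0.0509, 0.1836]
orientation: [0.001, 0.035, 0.999, 0.006]
wrist_force: [0.5, 20.8, -0.4]
finger_gap: -0.0002
```

The finger stopped at y ≈ 0.051 (0.052 predicted) with 21 N, about ten times the turning load, so this is the lever's stop. Now I retreat outward in +y, then up and back, and look.

```bash
python3 -m crank '{"travel":[[0,0.4,0],[0,1.2,0],[0,2,0],[0,2.3,-0.8],[0,2.4,-1.7]],"turn":[0,0,0,0,0]}'
python3 -m crank '{"travel":[[0.5,0.8,0],[1,1.6,0],[1.5,2.4,0],[2,3.2,0],[2.5,4,0]],"turn":[0,0,0,0,0]}'
python3 -m crank '{"travel":[[0.5,0.8,0],[1,1.6,0],[1.5,2.4,0],[1.5,2.4,0],[1.5,2.4,0]],"turn":[0,0,0,0,0]}'
python3 - <<'E'
from h import *
c=read_camera("top"); a=c["image"]; b=read_camera("scene")["image"]
cv2.imwrite("pics/end.png",np.hstack([cv2.resize(a[80:240,270:430],(400,400),interpolation=2),cv2.resize(b[120:320,40:240],(400,400),interpolation=2)])[:,:,::-1])
cv2.imwrite("pics/end2.png",np.hstack([cv2.resize(a,(400,300)),cv2.resize(b,(400,300))])[:,:,::-1])
E
```

```text
clock: 6.98
tcp_pos: [0.6435, 0.1426, 0.2489]
orientation: [-0.003, 0.036, 0.999, -0.001]
wrist_force: [1.5, -0.3, 0.7]
finger_gap: -0.0001
clock: 7.4
tcp_pos: [0.5572, 0.3084, 0.2518]
orientation: [0.001, 0.038, 0.999, -0.0]
wrist_force: [1.2, -0.2, -1.3]
finger_gap: 0.0002
clock: 7.82
tcp_pos: [0.504, 0.4095, 0.2515]
orientation: [0.001, 0.036, 0.999, -0.0]
wrist_force: [0.3, -0.7, 0.1]
finger_gap: -0.0003
```

View pics/end.png

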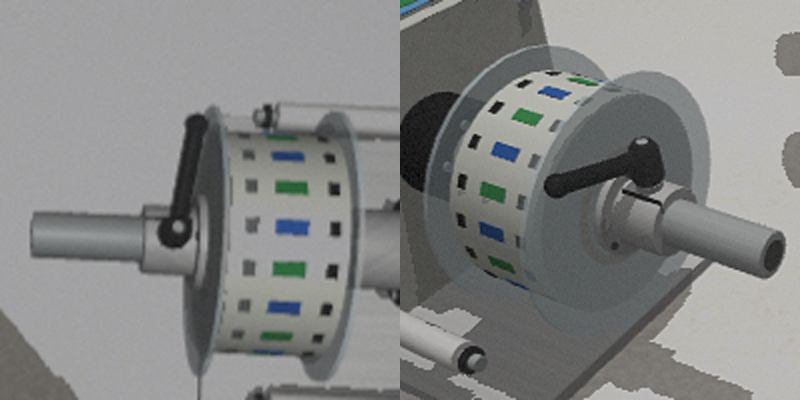

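View pics/end2.png

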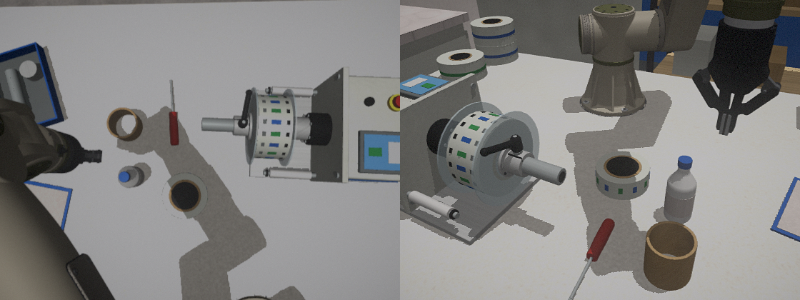

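The top view shows the lever hub at (177,231) and the tip at (195,123), pointing along +x and slightly inward. The flange is flat against the roll, and the four bystanders are where they were. I'll do a quick angle check, then hand in.

```bash
python3 - <<'E'
from h import *
c=read_camera("top")
f=lambda u,v,z: ray(c,270+u/2.5,80+v/2.5,z)
p=f(177,231,.202); t=f(195,123,.206); d=t-p
print(p,t,np.linalg.norm(d[:2]),"lever~",np.arctan2(d[0],d[1])-.07)
print(hand_in())
E
```

```text
[0.58217218 0.0445239  0.202     ] [0.6569852  0.03062529 0.206     ] 0.07609309448999248 lever~ 1.6844802787015505
the job is handed in; nothing more can be done
None
```

I pushed the outer flange home against the roll, then turned the clamp lever clockwise to its stop with the closed fingers. The arm then moved well clear, and I handed the job in at about 8 s on the robot's clock. The hand-in gives no verdict.

- **Flange:** it slid about 13 mm under about 4 N, then stopped hard at about 20 N with no further movement. The final pictures show no gap to the roll, and the lever pivot is where I had worked out it would be with the flange home.
- **Lever:** it turned under about 3 N and stopped at about 21 N. The last top view measures about 1.68 rad, against the stop at 1.70, which is within measuring error. I saw no sign of lifting in the pictures, and the vertical force stayed at about 1 N or less.
- **Bystanders:** the bottle, empty core, spare roll and screwdriver look unmoved in the final pictures. I judged this by eye.

No check failed or disagreed.

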